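Push a medicine carton through the scan gate

ROBOT

A 6-joint arm with a two-finger parallel gripper is mounted at the origin on the work surface. World frame = base frame: x ahead of the robot, y to its left, z up, the work surface at z = 0. Lengths are in m, angles in degrees, forces in N, time in s.
With the tool pointing down it reaches from about 0.4 to 0.825 m from the base axis. Payload 7 kg.
Tool frame: the origin (TCP) lies on the centre line of the jaws, within the pads' length; the fingertips stand 11 mm ahead of it and the grasp point (between the pads) lies 8 mm behind it; z points along the fingers, y is the direction in which the jaws open and shut (so a half turn about z gives the same grasp; the last joint's range is limited). The gripper opens to 88 mm and grips with 3 to 60 N. Pads are 19 mm wide; open, the fingers measure 130 mm over their backs; the gripper's body (78 mm by 193 mm) begins 47 mm behind the grasp point.
Start: joints at [-51.675, 20.546, 0.682, 0, -70.136, -16.507], TCP at [0.251, -0.627, 0.238] pointing down, gripper open.
Joint ranges: [-176.03, 176.03], [-82.01, 121.73], [-58.28, 71.71], [-173.87, 95.51], [-174.79, -0.11], [-173.66, 173.66]. Speed limits (degrees/s): [136.94, 136.94, 172.46, 180, 180, 180].

INTERFACE

Orientations are given as [roll, pitch, yaw] about the fixed x, y, z axes, in that order (R = Rz(yaw) Ry(pitch) Rx(roll)).
In Python, from plant import ctrl, cams, order gives the robot as it stands.
- The arm moves only by the tool jog_arm, never from a script. Its argument "motion" is a list of rows, each an object with "offset": the shift along the tool's x, y, z in mm, a list of three; "roll": the turn about the tool's z in rad; "hand": the finger opening in mm, from 0 to 87.6. A call has 1 to 20 rows; each row is the pose to reach, as a shift and turn from the pose commanded when the call began, along the tool's axes at that moment; what a row does not reach only later rows make up. A row lasts 1/12 s, in which the tool goes at most 41.7 mm and 7.16 degrees, less where a joint would pass 70% of its speed; a pose out of reach is approached as far as the arm can. A call with a gripper value outside its range is refused whole. The fingers move at their own pace and stop on an object; the grip force is fixed at half the most. Time passes only in rows, so rows that repeat a pose let the fingers close. It gives the time, the measured TCP pose, the force and the opening at its end, in the units of the state.
- ctrl.get_obs(): the state, without advancing time (a new reading comes with each control period).
- cams.snapshot(name): name is "side" or "top" or "wrist"; returns a dict with "img" (420x560x3 uint8, red, green, blue), "K" (3x3 intrinsics, pixels), "cam_to_world" (4x4, takes a point from camera to world coordinates); the wrist camera has in their place "T_tool_cam" (4x4, takes a point from camera to tool coordinates, whose origin is the TCP and whose axes are the flange's). Camera axes: x right, y down, z forward; pixel columns grow to the right and rows downward; lengths in m; the calibration is good to about 2 mm. A picture is of the moment at which its call begins: read the wrist's pose just before it. There is no depth.
- order.close_job(): hands the job in, once; it reports no verdict.
The state is a dict: "clock": time; "joint_pos": joint angles; "qvel": joint speeds; "tau": joint torques, N m; "tool_pos": TCP position; "orientation": TCP orientation; "force": force on the tool from outside, world axes, zero at the start; "moment": the same for the moment, N m; "opening": finger opening in m.
Only numpy, scipy, OpenCV 4.12 (cv2) and the standard library are available. Lean on these libraries where they do the work, as an engineer would, in place of code of your own. Each camera call takes 0.05 s, during which the arm holds its last target. There are 200 camera calls.

TASK

Push the flat white medicine carton along the counter through the narrow gap between the two posts of the scan gate, from the grey mat to the green mat, until it lies wholly on the green mat. Only push it: do not pick it up or tip it. Leave the bottles, vials, small box and spatula standing or lying where they are.

Things in the scene. Friction and masses are not known exactly. Their poses are not given: they have to be found in the camera images.
- carton: flat closed white carton with a blue band and an orange patch, 88 mm along its x, 100 mm along its y, 34 mm high, 0.17 to 0.38 kg, loose, slides on the counter; not to be grasped. Origin: centre of its underside. It starts flat, roughly on the grey mat, up to 30 mm off the lane's centre line and turned by up to about 0.4 rad from the gate's axes, so it must be lined up before it fits the gap
- corner0 (a point): lower corner of the carton at its +x +y (44, 50, 0 mm)
- corner1 (a point): lower corner of the carton at its +x -y
- corner2 (a point): lower corner of the carton at its -x -y
- corner3 (a point): lower corner of the carton at its -x +y
- gate: scan gate: two white posts with a blue band, bolted to the counter, nothing between or above them. Origin on the counter midway between the posts; the gap is 96 mm wide along its x (inner faces at x = -48 and +48 mm), each post 42 mm along x, 40 mm along y (y = -20 to +20 mm) and 43 mm high, edges rounded by 5 mm. The lane through the gap runs along its y axis; the carton goes through with its 100 mm side along the lane. The gate's yaw varies by up to about 0.22 rad
- green_mat: thin green mat printed flat on the counter (no step), 150 mm along its x, 160 mm along its y (the lane), origin at its centre, axes parallel to the gate's; its centre is on the lane's centre line, 125 mm from the gate's origin, on either side of the gate
- grey_mat: the same in grey on the other side of the gate, where the carton starts
- vial_far: amber vial with white cap, 34 mm across, 62 mm high, loose, beside the post farther from the robot; its origin is the centre of its underside; leave alone
- vial_near: the same beside the post nearer the robot; leave alone
- bottle_white: white bottle with white cap, 52 mm across, 95 mm high, loose, beyond the lane (away from the robot); origin under its centre; leave alone
- bottle_teal: white bottle with green cap, 48 mm across, 85 mm high, loose, beyond the lane; origin under its centre; leave alone
- small_box: white and red box standing upright, 35 x 60 x 75 mm high, loose, to the robot's left; origin under its centre; leave alone
- spatula: spatula 180 mm long lying along its x, loose, to the robot's right; leave alone
There are look-alikes about, which are no part of the job. What is shaped like the carton but brown or yellow is not meant.

How it is judged (in metres and radians):
On the way:
1. the carton, flat on the counter, is in the gap between the two posts (y of carton in the frame of gate between -0.03 and 0.03 m and x of carton in the frame of gate between -0.015 and 0.015 m and height (world z) of carton below 0.005 m), for 0.05 s.
At the end, for the whole second after the job is handed in: All four lower corners of the carton are over the green mat (up to 2 mm over its edge allowed), the carton lies flat on the counter (under 4 mm up, tilt under 0.05 rad) and at rest, and every bystander is within 20 mm of where it began (x of corner0 in the frame of green_mat between -0.077 and 0.077 m and y of corner0 in the frame of green_mat between -0.082 and 0.082 m and x of corner1 in the frame of green_mat between -0.077 and 0.077 m and y of corner1 in the frame of green_mat between -0.082 and 0.082 m and x of corner2 in the frame of green_mat between -0.077 and 0.077 m and y of corner2 in the frame of green_mat between -0.082 and 0.082 m and x of corner3 in the frame of green_mat between -0.077 and 0.077 m and y of corner3 in the frame of green_mat between -0.082 and 0.082 m and height (world z) of carton below 0.004 m and angle between carton's own z axis and vertical below 0.05 rad and linear speed of carton below 0.01 m/s and distance of each of vial_far, vial_near, bottle_white, bottle_teal, small_box, spatula from where it was at the start of the episode below 0.02 m); the robot touches nothing.
It fails at once if the carton is lifted or tipped (underside's centre more than 8 mm up, or tilt over 0.15 rad) (height (world z) of carton above 0.008 m or angle between carton's own z axis and vertical above 0.15 rad).
It fails at once if an amber vial is moved by more than 20 mm or knocked over (distance of any of vial_far, vial_near from where it was at the start of the episode above 0.02 m or angle between any of vial_far, vial_near's own z axis and vertical above 0.4 rad).
It fails at once if a bottle or the small box is moved by more than 20 mm or knocked over (distance of any of bottle_white, bottle_teal, small_box from where it was at the start of the episode above 0.02 m or angle between any of bottle_white, bottle_teal, small_box's own z axis and vertical above 0.4 rad).
It fails at once if the spatula is moved by more than 20 mm (distance of spatula from where it was at the start of the episode above 0.02 m).
It also fails if it takes over 72 s, if anything falls off the work surface, if the arm or the gripper's body presses on something with over 40 N, if the wrist force passes 120 N, or if a joint passes its speed limit or range.

## Working session

There is one attempt and no reset: what is moved stays moved. The work goes in short steps, Python scripts to look and compute and a tool call to move; the robot and the scene stay as the last step left them, time stands still between calls to the robot, and variables do not carry over. Pictures are saved under pics/ and viewed, about 8 in all and at most 12, crops included, and the job is handed in when it is done.

Besides the shell and the picture viewer there is one more tool, called after ">>>" as name(argument=value, ...) on one line, values as JSON. jog_arm: Moves the arm, as the interface text tells. Its arguments: {"type":"object","properties":{"motion":{"type":"array"}},"required":["motion"]}

```bash
ls; mkdir -p pics; python3 - <<'E'
from plant import ctrl,cams
import cv2,json
print(ctrl.get_obs())
for n in ['top','side']:
    s=cams.snapshot(n); cv2.imwrite(f'pics/{n}0.png',s['img'][:,:,::-1]); print(n,s['K'].tolist(),s['cam_to_world'].tolist())
E
```

```text
pics
{'clock': 0.0, 'joint_pos': array([-5.16760686e+01,  2.05917097e+01,  6.33970352e-01, -2.18394904e-02,
       -7.01347840e+01, -1.65059792e+01]), 'qvel': array([ 0.02948949, -0.06138217, -0.0102049 , -0.03268735,  0.0158325 ,
       -0.07361447]), 'tau': array([ 3.79301548e-05, -5.82715273e+01,  2.93050021e+01,  6.99712828e+00,
        6.71576199e-03, -1.45477657e-04]), 'tool_pos': array([ 0.25067266, -0.62622358,  0.23661565]), 'orientation': array([ 1.79905456e+02, -6.60571137e-03, -1.58189480e+02]), 'force': array([-0.64883013, -0.43878514,  0.66110948]), 'moment': array([-0.03425631, -0.00736181, -0.03461876]), 'opening': 0.08739695319307408}
top [[439.2733209395081, 0.0, 276.20061191464447], [0.0, 439.2733209395081, 206.31349347903907], [0.0, 0.0, 1.0]] [[0.004936426872207004, -0.9923316654644506, 0.12350505012462133, 0.4667775656770446], [-0.9999201009666092, -0.0063355830870165004, -0.010938558857251132, 0.0026242149458771133], [0.011637154835327568, -0.12344118479461136, -0.9922836542661789, 1.089538112795423], [0.0, 0.0, 0.0, 1.0]]
side [[492.85561369975295, 0.0, 281.94770771919383], [0.0, 492.85561369975295, 203.42929707093893], [0.0, 0.0, 1.0]] [[-0.9992844030597196, -0.03607818663374559, 0.01135985258710114, 0.5626564284490599], [-0.03530052458672327, 0.781685266650319, -0.6226732826014958, 0.7256898128172002], [0.013585093502887292, -0.6226287082612243, -0.7823994739795506, 0.9575555170613058], [0.0, 0.0, 0.0, 1.0]]
```

View pics/top0.png

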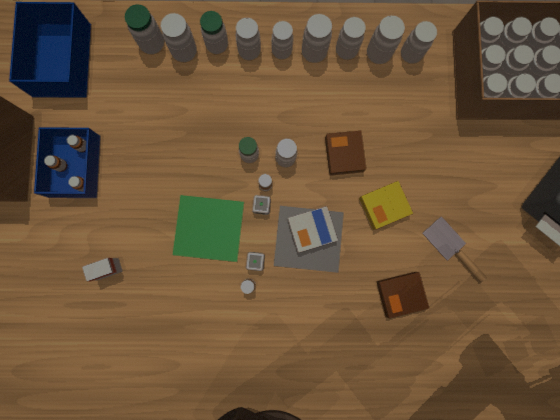

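View pics/side0.png

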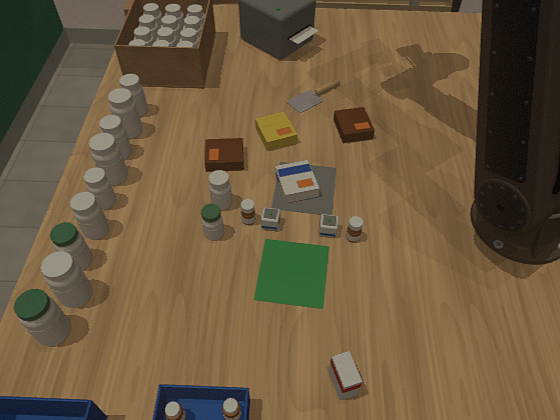

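The top view shows the grey mat near (310,238) with the carton on it at (313,230), turned by roughly 15°. The green mat is at (209,228), the posts at (261,205) and (255,262), and the vials at (265,181) and (247,288). The side view agrees with this layout.

```bash
cat > h.py <<'E'
import numpy as np,cv2
from plant import ctrl,cams
from scipy.spatial.transform import Rotation as R
def shot(n,save=None):
    o=ctrl.get_obs(); s=cams.snapshot(n)
    if n=='wrist':
        T=np.eye(4); T[:3,:3]=R.from_euler('xyz',o['orientation'],degrees=True).as_matrix(); T[:3,3]=o['tool_pos']
        s['cam_to_world']=T@s['T_tool_cam']
    if save: cv2.imwrite('pics/'+save,s['img'][:,:,::-1])
    s['hsv']=cv2.cvtColor(s['img'],cv2.COLOR_RGB2HSV)
    return s
def ray(s,px,z):
    px=np.atleast_2d(np.float64(px)); d=np.c_[px,np.ones(len(px))]@np.linalg.inv(s['K']).T@s['cam_to_world'][:3,:3].T
    c=s['cam_to_world'][:3,3]; return (c+d*((z-c[2])/d[:,2])[:,None])[:,:2]
def proj(s,p):
    T=np.linalg.inv(s['cam_to_world']); q=np.atleast_2d(p)@T[:3,:3].T+T[:3,3]; q=q@s['K'].T; return q[:,:2]/q[:,2:]
def rect(pts):  # minAreaRect in mm -> centre(m), sides, angle
    (c,wh,a)=cv2.minAreaRect(np.float32(pts*1000)); return np.array(c)/1000,wh,a
def biggest(m,near=None):
    cs,_=cv2.findContours(m.astype(np.uint8),cv2.RETR_EXTERNAL,cv2.CHAIN_APPROX_NONE)
    return max(cs,key=cv2.contourArea)[:,0,:]
E
python3 - <<'E'
from h import *
s=shot('top'); h,S,V=[s['hsv'][...,i].astype(int) for i in range(3)]
print('green',rect(ray(s,biggest((h>45)&(h<75)&(S>150)&(np.indices(h.shape)[1]<260)&(np.indices(h.shape)[0]>190)),0)))
yy,xx=np.indices(h.shape)
for p in [(280,245),(300,245),(320,222),(297,225),(304,238),(310,265),(338,260),(350,230),(261,205),(248,287)]: print(p,s['hsv'][p[1],p[0]])
print('wrist',cams.snapshot('wrist')['T_tool_cam'].round(3).tolist(),cams.snapshot('wrist')['K'].tolist())
box=(xx>268)&(xx<350)&(yy>195)&(yy<275)
g=box&~((h>5)&(h<25)&(S>90)&(V<170))
cv2.imwrite('pics/g.png',g*255)
print('grey+carton',rect(ray(s,biggest(g),0)))
c=box&((V>130)&(S<60)|(h>100)&(h<130)&(S>120)|(h<15)&(S>170)&(V>150))
print('carton',rect(ray(s,biggest(c),.034)))
for n,p in dict(pf=(261,205),pn=(255,262)).items(): print(n,ray(s,p,.043))
for n,p in dict(vf=(265,181),vn=(247,287)).items(): print(n,ray(s,p,.062))
print('bottles',ray(s,[(248,146),(287,148)],.09),'brown/yellow',ray(s,[(345,175),(360,205),(410,200)],.03))
E
```

```text
Traceback (most recent call last):
  File "h.py", line 21, in biggest
    return max(cs,key=cv2.contourArea)[:,0,:]
           ~~~^^^^^^^^^^^^^^^^^^^^^^^^
ValueError: max() iterable argument is empty
```

```bash
cat > m.py <<'E'
from h import *
s=shot('top'); h,S,V=[s['hsv'][...,i].astype(int) for i in range(3)]
for p in [(209,228),(280,245),(300,245),(328,240),(320,222),(297,225),(304,238),(310,265),(338,260),(350,230),(261,205),(248,287)]: print(p,s['hsv'][p[1],p[0]])
w=cams.snapshot('wrist');print('wrist',w['T_tool_cam'].round(3).tolist(),w['K'].round(1).tolist())
yy,xx=np.indices(h.shape)
print('green',rect(ray(s,biggest((h>45)&(h<85)&(S>100)&(xx<255)&(yy>180)&(xx>160)),0)))
box=(xx>268)&(xx<350)&(yy>195)&(yy<275)
g=box&((S<60)|(h>100)|(h<13)&(S>170))
print('grey+carton',rect(ray(s,biggest(g),0)))
c=box&((V>120)&(S<60)|(h>100)&(h<130)&(S>120)|(h<13)&(S>170)&(V>120))
print('carton',rect(ray(s,biggest(c),.034)))
print('posts',ray(s,[(261,205),(255,262)],.043),'vials',ray(s,[(265,181),(247,287)],.062))
print('bottles',ray(s,[(248,146),(287,148)],.09),'brown/yellow',ray(s,[(345,175),(360,205),(410,200)],.03))
E
python3 m.py
```

```text
(209, 228) [ 64 132 110]
(280, 245) [21 26 97]
(300, 245) [ 20  37 143]
(328, 240) [112 138 111]
(320, 222) [111 137 112]
(297, 225) [ 26  25 143]
(304, 238) [ 14 185 143]
(310, 265) [14 30 95]
(338, 260) [15 33 92]
(350, 230) [ 15 132 129]
(261, 205) [59 73 94]
(248, 287) [ 23   7 143]
wrist [[0.001, -0.968, -0.25, 0.067], [1.0, 0.0, 0.001, -0.0], [-0.001, -0.25, 0.968, -0.146], [0.0, 0.0, 0.0, 1.0]] [[374.4, 0.0, 279.4], [0.0, 374.4, 202.8], [0.0, 0.0, 1.0]]
green (array([0.54778845, 0.15935226]), (159.042236328125, 149.384033203125), 84.23916625976562)
grey+carton (array([ 0.52692029, -0.09019425]), (159.25442504882812, 157.07493591308594), 84.26616668701172)
carton (array([ 0.54442883, -0.09668082]), (86.75409698486328, 98.50788879394531), 17.155170440673828)
posts [[0.59998021 0.02759981]
 [0.46415141 0.04051913]] vials [[0.65504921 0.01818383]
 [0.40699428 0.0576234 ]]
bottles [[ 0.73245026  0.05804941]
 [ 0.72839871 -0.03290655]] brown/yellow [[ 0.6772648  -0.17772701]
 [ 0.60318326 -0.21328058]
 [ 0.61628942 -0.33598457]]
```

Measured from the top view: the gate is at about (0.535, 0.035) with the lane direction at 84.2°. The carton is 22 mm to the far side, 130 mm before the gate and turned +22.9°. The plan is to square it with a two-finger push from the far side, then push it through from behind.

```bash
cat >> h.py <<'E'
A=np.radians(84.24); L=np.array([np.cos(A),np.sin(A)]); X=np.array([L[1],-L[0]]); G=np.array([.5478,.1594])-.125*L
def gate(p): d=np.atleast_2d(p)-G; return np.c_[d@X,d@L]*1000
def go(lat,lane,z,yaw):
    o=ctrl.get_obs(); M=R.from_euler('xyz',o['orientation'],degrees=True).as_matrix()
    t=np.r_[G+lat/1000*X+lane/1000*L,z/1000]
    dy=(o['orientation'][2]-yaw+180)%360-180
    print('offset mm',(M.T@(t-o['tool_pos'])*1000).round(1),'roll',np.radians(dy).round(3))
def where():
    o=ctrl.get_obs(); print('t',o['clock'],'gate pos',gate(o['tool_pos'][:2]).round(1),'z',o['tool_pos'][2].round(4),o['orientation'].round(2),o['opening'],o['force'].round(1))
E
python3 -c "
from h import *
go(102,-132,220,174.24)"
```

```text
offset mm [-539.2  344.2   17.3] roll 0.481
```

>>> jog_arm(motion=[{"offset":[-539,344,17],"roll":0.481,"hand":50},{"offset":[-539,344,17],"roll":0.481,"hand":50},{"offset":[-539,344,17],"roll":0.481,"hand":50},{"offset":[-539,344,17],"roll":0.481,"hand":50},{"offset":[-539,344,17],"roll":0.481,"hand":50},{"offset":[-539,344,17],"roll":0.481,"hand":50},{"offset":[-539,344,17],"roll":0.481,"hand":50},{"offset":[-539,344,17],"roll":0.481,"hand":50},{"offset":[-539,344,17],"roll":0.481,"hand":50},{"offset":[-539,344,17],"roll":0.481,"hand":50},{"offset":[-539,344,17],"roll":0.481,"hand":50},{"offset":[-539,344,17],"roll":0.481,"hand":50},{"offset":[-539,344,17],"roll":0.481,"hand":50},{"offset":[-539,344,17],"roll":0.481,"hand":50},{"offset":[-539,344,17],"roll":0.481,"hand":50},{"offset":[-539,344,17],"roll":0.481,"hand":50},{"offset":[-539,344,17],"roll":0.481,"hand":50},{"offset":[-539,344,17],"roll":0.481,"hand":50},{"offset":[-539,344,17],"roll":0.481,"hand":50},{"offset":[-539,344,17],"roll":0.481,"hand":50}])

```text
clock: 1.92
tool_pos: [0.6228, -0.1078, 0.2207]
orientation: [-180.0, -0.0, 174.2]
force: [-1.2, -0.2, -0.2]
opening: 0.0498
```

```bash
python3 -c "
from h import *
where(); go(102,-132,20,174.24)
s=shot('wrist','w1.png')
print(proj(s,[[*(G+x*X+y*L),z] for x,y,z in [(.048,-.02,.043),(-.048,-.02,.043),(.022,-.13,.034)]]))"
```

```text
t 1.9167 gate pos [[ 101.4 -133.3]] z 0.2207 [-1.8000e+02 -1.0000e-02  1.7421e+02] 0.04975484253815446 [-1.2 -0.2 -0.2]
offset mm [ -0.6   1.3 200.7] roll -0.001
[[413.1066533  122.6953767 ]
 [424.05827952  -2.494752  ]
 [283.2862632   91.08978593]]
```

View pics/w1.png

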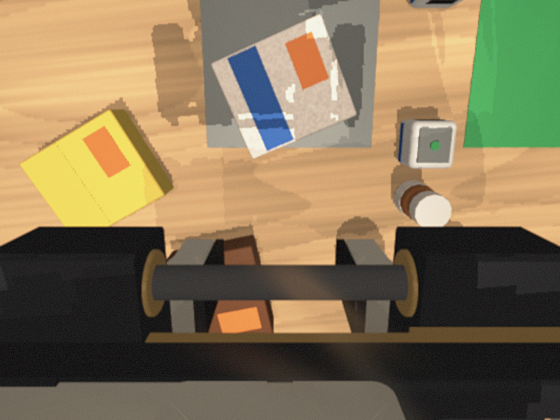

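The wrist view shows the carton at (285,85), clear of the fingers. The far post's inner-rear top corner is at about (413,123), where I predicted it, so the gate frame holds. I'm descending and then pushing sideways.

>>> jog_arm(motion=[{"offset":[0,1,40],"roll":0,"hand":50},{"offset":[0,1,80],"roll":0,"hand":50},{"offset":[0,1,120],"roll":0,"hand":50},{"offset":[0,1,160],"roll":0,"hand":50},{"offset":[0,1,190],"roll":0,"hand":50},{"offset":[0,1,200],"roll":0,"hand":50},{"offset":[0,1,200],"roll":0,"hand":50},{"offset":[0,1,200],"roll":0,"hand":50}])

```text
clock: 2.63
tool_pos: [0.6241, -0.1066, 0.0217]
orientation: [-180.0, 0.0, 174.2]
force: [-0.3, 0.0, 0.1]
opening: 0.0501
```

```bash
python3 -c "
from h import *
where(); s=shot('wrist','w2.png')
print(gate(ray(shot('top'),[[345,175]],.03)))"
```

```text
t 2.6333 gate pos [[ 102.6 -132. ]] z 0.0217 [-1.7998e+02  4.0000e-02  1.7425e+02] 0.0500797153220353 [-0.3  0.   0.1]
[[ 162.64578006 -197.4315545 ]]
```

View pics/w2.png

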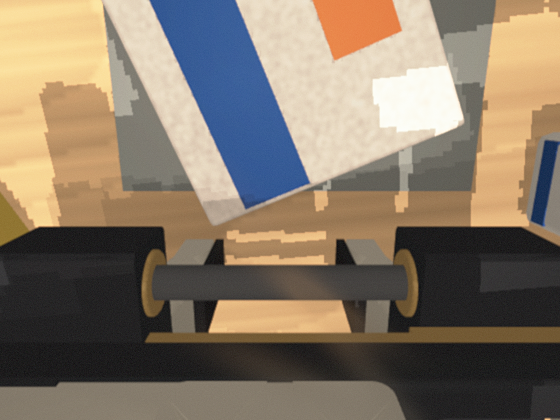

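>>> jog_arm(motion=[{"offset":[5,0,0],"roll":0,"hand":50},{"offset":[9,0,0],"roll":0,"hand":50},{"offset":[12,0,0],"roll":0,"hand":50},{"offset":[15,0,0],"roll":0,"hand":50},{"offset":[18,0,0],"roll":0,"hand":50},{"offset":[21,0,0],"roll":0,"hand":50},{"offset":[24,0,0],"roll":0,"hand":50},{"offset":[27,0,0],"roll":0,"hand":50},{"offset":[30,0,0],"roll":0,"hand":50},{"offset":[33,0,0],"roll":0,"hand":50},{"offset":[36,0,0],"roll":0,"hand":50},{"offset":[39,0,0],"roll":0,"hand":50},{"offset":[42,0,0],"roll":0,"hand":50},{"offset":[44,0,0],"roll":0,"hand":50},{"offset":[46,0,0],"roll":0,"hand":50},{"offset":[46,0,0],"roll":0,"hand":50}])

```text
clock: 4.07
tool_pos: [0.577, -0.1013, 0.0204]
orientation: [180.0, -0.0, 174.2]
force: [1.4, -1.0, 1.1]
opening: 0.0498
```

```bash
cat >> h.py <<'E'
def carton_top(s=None,lo=-330,save=None):
    # white/blue/orange top face seen from the top camera, gate coordinates
    s=s or shot('top',save); h,S,V=[s['hsv'][...,i].astype(int) for i in range(3)]
    c=(V>120)&(S<60)|(h>100)&(h<130)&(S>100)&(V>70)|(h<16)&(S>170)&(V>120)
    yy,xx=np.indices(h.shape); g=gate(ray(s,np.c_[xx.ravel(),yy.ravel()],.034)).reshape(*h.shape,2)
    m=c&(abs(g[...,0])<95)&(g[...,1]>-230)&(g[...,1]<230)
    m=cv2.morphologyEx(m.astype(np.uint8),cv2.MORPH_OPEN,np.ones((3,3)))
    b=biggest(m); q=cv2.minAreaRect(np.float32(gate(ray(s,b,.034)))); print('carton gate mm',np.round(q[0],1),np.round(q[1],1),'ang',round(q[2],2))
E
python3 -c "
from h import *
where(); carton_top(); shot('wrist','w3.png')"
```

```text
t 4.0667 gate pos [[  55.2 -131.4]] z 0.0204 [ 1.8000e+02 -4.0000e-02  1.7425e+02] 0.049824051043828435 [ 1.4 -1.   1.1]
carton gate mm [ -12.6 -112.7] [75. 83.] ang 12.24
```

View pics/w3.png

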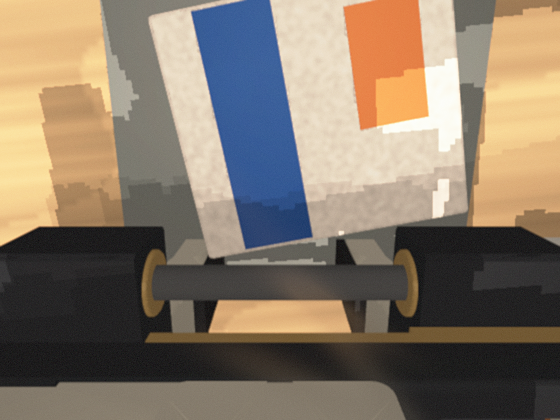

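The carton is still turned by about 9–10°. Its far edge runs from (210,257) to (467,212), and one of its other corners is at (150,17).

```bash
python3 -c "
from h import *
s=shot('wrist'); p=gate(ray(s,[[210,258],[467,212],[150,17]],.034)); print(p)
a=p[1]-p[0];b=p[2]-p[0];print(np.linalg.norm(a),np.linalg.norm(b),np.degrees(np.arctan2(a[0],a[1])),(p[1]+p[2])/2)
"
```

```text
[[  44.20200975 -158.05921489]
 [  25.97935575  -62.50429077]
 [ -39.75226992 -173.72396833]]
97.27696871334254 85.40319417256427 -10.796862654604544 [  -6.88645709 -118.11412955]
```

>>> jog_arm(motion=[{"offset":[-8,0,0],"roll":0,"hand":50},{"offset":[-8,0,-35],"roll":0,"hand":50},{"offset":[-8,0,-65],"roll":0,"hand":50},{"offset":[-8,0,-70],"roll":0,"hand":50},{"offset":[30,5,-70],"roll":0,"hand":50},{"offset":[70,10,-70],"roll":0,"hand":50},{"offset":[110,15,-70],"roll":0,"hand":50},{"offset":[138,15,-70],"roll":0,"hand":50},{"offset":[138,15,-70],"roll":0,"hand":50},{"offset":[138,15,-40],"roll":0,"hand":50},{"offset":[138,15,-10],"roll":0,"hand":50},{"offset":[138,15,0],"roll":0,"hand":50},{"offset":[138,15,0],"roll":0,"hand":50}])

```text
clock: 5.3
tool_pos: [0.44, -0.073, 0.0181]
orientation: [-179.9, -0.3, 174.2]
force: [-1.2, -0.6, 0.1]
opening: 0.05
```

```bash
python3 -c "
from h import *
where()"
```

```text
t 5.3 gate pos [[ -83.9 -117.1]] z 0.0181 [-179.91   -0.31  174.22] 0.049950489153194166 [-1.2 -0.6  0.1]
```

>>> jog_arm(motion=[{"offset":[-5,0,0],"roll":0,"hand":50},{"offset":[-9,0,0],"roll":0,"hand":50},{"offset":[-12,0,0],"roll":0,"hand":50},{"offset":[-15,0,0],"roll":0,"hand":50},{"offset":[-18,0,0],"roll":0,"hand":50},{"offset":[-21,0,0],"roll":0,"hand":50},{"offset":[-24,0,0],"roll":0,"hand":50},{"offset":[-26,0,0],"roll":0,"hand":50},{"offset":[-28,0,0],"roll":0,"hand":50},{"offset":[-29.5,0,0],"roll":0,"hand":50},{"offset":[-29.5,0,0],"roll":0,"hand":50},{"offset":[-20,0,0],"roll":0,"hand":50},{"offset":[-20,0,-40],"roll":0,"hand":50},{"offset":[-20,0,-80],"roll":0,"hand":50},{"offset":[10,0,-120],"roll":0,"hand":50},{"offset":[50,0,-160],"roll":0,"hand":50},{"offset":[50,0,-200],"roll":0,"hand":50},{"offset":[50,0,-200],"roll":0,"hand":50}])

```text
clock: 6.8
tool_pos: [0.3914, -0.0677, 0.225]
orientation: [179.9, 0.4, 174.3]
force: [1.8, -0.2, 0.4]
opening: 0.0503
```

```bash
python3 -c "
from h import *
where(); s=shot('top','t4.png'); carton_top(s)
cv2.imwrite('pics/t4c.png',cv2.resize(s['img'][150:310,160:390,::-1],None,fx=3,fy=3))"
```

```text
t 6.8 gate pos [[-132.8 -116.7]] z 0.225 [179.9    0.37 174.3 ] 0.05031066896983622 [ 1.8 -0.2  0.4]
carton gate mm [   7.3 -125.7] [87.6 99.2] ang 3.1
```

View pics/t4c.png

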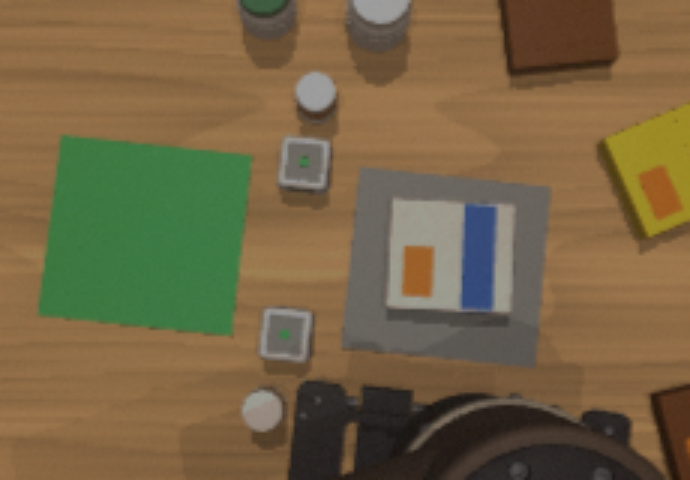

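The carton is nearly square now: 7 mm to the far side and still 3° off. A second, shorter push from the far side should centre it.

>>> jog_arm(motion=[{"offset":[-40,-2,0],"roll":0,"hand":50},{"offset":[-80,-4,0],"roll":0,"hand":50},{"offset":[-120,-6,0],"roll":0,"hand":50},{"offset":[-160,-8,10],"roll":0,"hand":50},{"offset":[-200,-10,20],"roll":0,"hand":50},{"offset":[-215,-10,50],"roll":0,"hand":50},{"offset":[-215,-10,90],"roll":0,"hand":50},{"offset":[-215,-10,130],"roll":0,"hand":50},{"offset":[-215,-10,165],"roll":0,"hand":50},{"offset":[-215,-10,195],"roll":0,"hand":50},{"offset":[-215,-10,205],"roll":0,"hand":50},{"offset":[-215,-10,205],"roll":0,"hand":50},{"offset":[-215,-10,205],"roll":0,"hand":50}])

```text
clock: 7.93
tool_pos: [0.605, -0.099, 0.0157]
orientation: [-180.0, -0.0, 174.3]
force: [1.2, 0.4, 1.1]
opening: 0.0501
```

```bash
python3 -c "
from h import *
where()"
```

```text
t 7.9333 gate pos [[  82.8 -126.4]] z 0.0157 [-1.7998e+02 -2.0000e-02  1.7428e+02] 0.0500795625776231 [1.2 0.4 1.1]
```

>>> jog_arm(motion=[{"offset":[5,0,-3],"roll":0,"hand":50},{"offset":[9,0,-4],"roll":0,"hand":50},{"offset":[12,0,-4],"roll":0,"hand":50},{"offset":[14,0,-4],"roll":0,"hand":50},{"offset":[16,0,-4],"roll":0,"hand":50},{"offset":[18,0,-4],"roll":0,"hand":50},{"offset":[20,0,-4],"roll":0,"hand":50},{"offset":[22,0,-4],"roll":0,"hand":50},{"offset":[23.5,0,-4],"roll":0,"hand":50},{"offset":[25,0,-4],"roll":0,"hand":50},{"offset":[26,0,-4],"roll":0,"hand":50},{"offset":[26,0,-4],"roll":0,"hand":50}])

```text
clock: 8.93
tool_pos: [0.5793, -0.0965, 0.0197]
orientation: [180.0, 0.0, 174.3]
force: [1.5, -0.3, 1.0]
opening: 0.0502
```

```bash
python3 -c "
from h import *
where(); shot('wrist','w5.png')"
```

```text
t 8.9333 gate pos [[  57.  -126.4]] z 0.0197 [1.8000e+02 2.0000e-02 1.7427e+02] 0.05019676986315055 [ 1.5 -0.3  1. ]
```

View pics/w5.png

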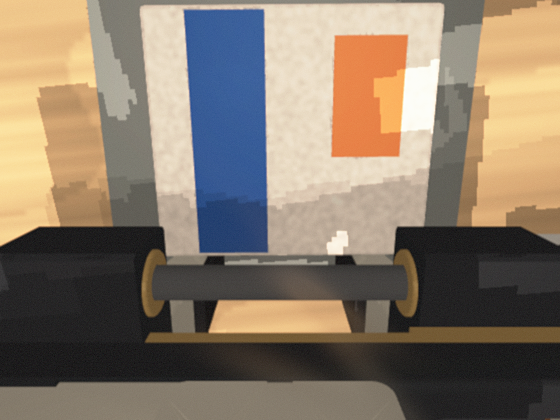

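The carton's edges now look square to the fingers, with the far edge at about row 252. I'm lifting off and going behind it with a quarter turn.

>>> jog_arm(motion=[{"offset":[-8,0,0],"roll":0,"hand":50},{"offset":[-8,0,-35],"roll":0,"hand":40},{"offset":[-8,0,-75],"roll":0,"hand":40},{"offset":[10,-20,-110],"roll":-0.12,"hand":40},{"offset":[40,-50,-150],"roll":-0.24,"hand":40},{"offset":[57,-74,-190],"roll":-0.36,"hand":40},{"offset":[57,-74,-200],"roll":-0.48,"hand":40},{"offset":[57,-74,-200],"roll":-0.6,"hand":40},{"offset":[57,-74,-200],"roll":-0.72,"hand":40},{"offset":[57,-74,-200],"roll":-0.84,"hand":40},{"offset":[57,-74,-200],"roll":-0.96,"hand":40},{"offset":[57,-74,-200],"roll":-1.08,"hand":40},{"offset":[57,-74,-200],"roll":-1.2,"hand":40},{"offset":[57,-74,-200],"roll":-1.32,"hand":40},{"offset":[57,-74,-200],"roll":-1.44,"hand":40},{"offset":[57,-74,-200],"roll":-1.571,"hand":40},{"offset":[57,-74,-200],"roll":-1.571,"hand":40},{"offset":[57,-74,-200],"roll":-1.571,"hand":40}])

```text
clock: 10.48
tool_pos: [0.5151, -0.1644, 0.2194]
orientation: [180.0, 0.0, -95.9]
force: [-0.2, -0.8, 0.3]
opening: 0.0399
```

```bash
python3 -c "
from h import *
where(); carton_top(save='t6.png'); shot('wrist','w6.png'); go(0,-202,20,-95.76)"
```

```text
t 10.4833 gate pos [[  -0.  -200.4]] z 0.2194 [ 1.7996e+02  1.0000e-02 -9.5930e+01] 0.03985023508653617 [-0.2 -0.8  0.3]Traceback (most recent call last):
  File "<string>", line 3, in <module>
    where(); carton_top(save='t6.png'); shot('wrist','w6.png'); go(0,-202,20,-95.76)
             ~~~~~~~~~~^^^^^^^^^^^^^^^
  File "h.py", line 38, in carton_top
    b=biggest(m); q=cv2.minAreaRect(np.float32(gate(ray(s,b,.034)))); print('carton gate mm',np.round(q[0],1),np.round(q[1],1),'ang',round(q[2],2))
  File "h.py", line 21, in biggest
    return max(cs,key=cv2.contourArea)[:,0,:]
           ~~~^^^^^^^^^^^^^^^^^^^^^^^^
ValueError: max() iterable argument is empty
```

```bash
python3 -c "
from h import *
s=shot('wrist','w6.png'); go(0,-202,20,-95.76)
print(proj(s,[[*(G+np.array([x,y])@np.array([X,L])),z] for x,y,z in [(.048,-.02,.043),(-.048,-.02,.043),(.044,-.076,.034),(-.044,-.176,.034)]]))"
```

```text
offset mm [  1.6  -0.2 199.4] roll -0.003
[[231.69785093 361.55259519]
 [327.61676123 361.23166987]
 [234.87354397 306.60965414]
 [327.00217274 208.60188196]]
```

View pics/w6.png

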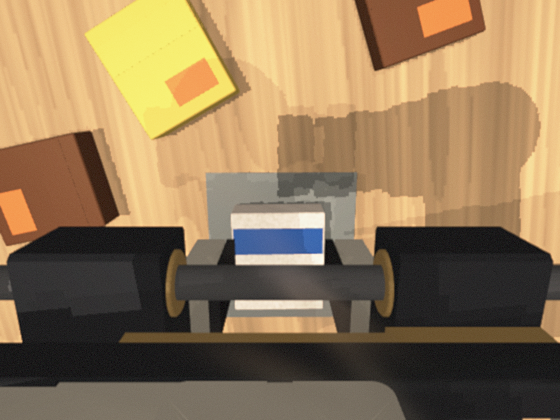

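```bash
python3 -c "
from h import *
s=shot('wrist'); h,S,V=[s['hsv'][...,i].astype(int) for i in range(3)]
# blue band extents and white edges by row
for r in (218,225,235,245,285,295,303):
    g=s['img'][r,215:345].astype(int); d=np.abs(np.diff(g.sum(1))); i=np.argsort(d[:40])[-1]+215.5; j=np.argsort(d[90:])[-1]+305.5
    print(r,i,j,gate(ray(s,[[i,r],[j,r]],.034)).round(1).tolist())
for c in (240,260,300,315):
    g=s['img'][195:228,c].astype(int).sum(1); print(c,195+np.argmax(np.diff(g))+.5)
b=(h>100)&(h<130)&(S>120); b[262:]=0; q=cv2.minAreaRect(np.float32(gate(ray(s,biggest(b),.034)))); print('band',q)
"
```

```text
218 230.5 324.5 [[45.1, -167.3], [-41.9, -167.0]]
225 230.5 324.5 [[45.3, -160.5], [-42.1, -160.2]]
235 233.5 322.5 [[42.9, -150.6], [-40.5, -150.4]]
245 234.5 324.5 [[42.2, -140.7], [-42.7, -140.4]]
285 215.5 327.5 [[62.0, -99.4], [-46.7, -99.0]]
295 233.5 325.5 [[44.9, -88.6], [-45.1, -88.3]]
303 234.5 322.5 [[44.2, -79.9], [-42.4, -79.6]]
240 212.5
260 212.5
300 212.5
315 211.5
band ((1.6535453796386719, -144.5074920654297), (82.03275299072266, 23.553918838500977), 0.844210684299469)
```

The carton sits about 1 mm to the far side and about 0.5° off. I'm descending behind it and pushing until it is just short of the posts, where I'll check again.

>>> jog_arm(motion=[{"offset":[2,0,40],"roll":-0.003,"hand":40},{"offset":[2,0,80],"roll":-0.003,"hand":40},{"offset":[2,0,120],"roll":-0.003,"hand":40},{"offset":[2,0,160],"roll":-0.003,"hand":40},{"offset":[2,0,190],"roll":-0.003,"hand":40},{"offset":[2,0,199],"roll":-0.003,"hand":40},{"offset":[2,0,199],"roll":-0.003,"hand":40},{"offset":[-2,0,199],"roll":-0.003,"hand":40},{"offset":[-6,0,199],"roll":-0.003,"hand":40},{"offset":[-10,0,199],"roll":-0.003,"hand":40}])

```text
clock: 11.47
tool_pos: [0.5178, -0.154, 0.0227]
orientation: [-179.8, 0.0, -95.6]
force: [1.2, -0.7, -0.1]
opening: 0.0401
```

```bash
python3 -c "
from h import *
where()"
```

```text
t 11.4667 gate pos [[   1.6 -189.8]] z 0.0227 [-1.7978e+02  3.0000e-02 -9.5570e+01] 0.04011729668594483 [ 1.2 -0.7 -0.1]
```

>>> jog_arm(motion=[{"offset":[-4,0,0],"roll":0,"hand":40},{"offset":[-8,0,0],"roll":0,"hand":40},{"offset":[-12,0,0],"roll":0,"hand":40},{"offset":[-16,0,0],"roll":0,"hand":40},{"offset":[-20,0,0],"roll":0,"hand":40},{"offset":[-24,0.5,0],"roll":0,"hand":40},{"offset":[-28,0.5,0],"roll":0,"hand":40},{"offset":[-32,1,0],"roll":0,"hand":40},{"offset":[-36,1,0],"roll":0,"hand":40},{"offset":[-40,1,0],"roll":0,"hand":40},{"offset":[-43,1,0],"roll":0,"hand":40},{"offset":[-46,1,0],"roll":0,"hand":40},{"offset":[-47,1,0],"roll":0,"hand":40},{"offset":[-47,1,0],"roll":0,"hand":40}])

```text
clock: 12.63
tool_pos: [0.5196, -0.1071, 0.0204]
orientation: [180.0, 0.0, -95.5]
force: [-0.7, 0.8, 0.5]
opening: 0.04
```

```bash
python3 -c "
from h import *
where(); s=shot('side','s7.png');shot('top','t7.png')
cv2.imwrite('pics/s7c.png',cv2.resize(s['img'][140:260,220:400,::-1],None,fx=4,fy=4,interpolation=cv2.INTER_CUBIC))"
```

```text
t 12.6333 gate pos [[  -1.4 -143. ]] z 0.0204 [ 1.7999e+02  2.0000e-02 -9.5550e+01] 0.04001757045179299 [-0.7  0.8  0.5]
```

View pics/s7c.png

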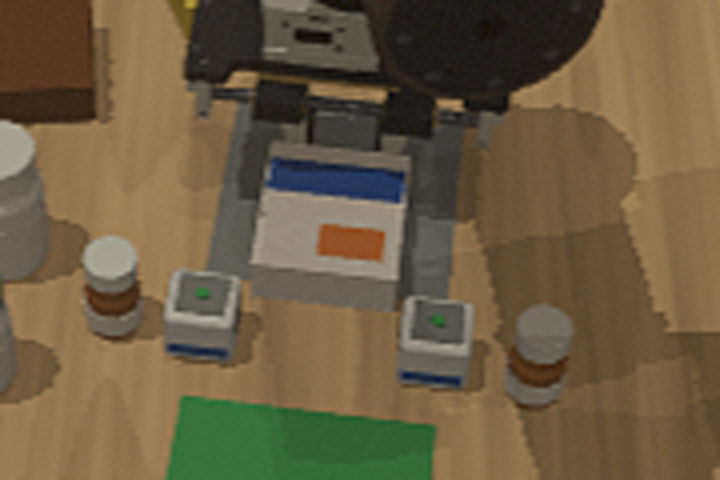

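The side crop shows the carton just before the posts. Its front top edge runs from (252,266) to (398,282), and the inner edges of the post tops are at about (238,278) and (403,300). I'll convert those to lane coordinates.

```bash
python3 -c "
from h import *
s=shot('side'); f=lambda p,z: gate(ray(s,np.array(p)/4+[220-.375,140-.375],z)).round(1).tolist()
print('carton top front',f([[252,267],[398,283]],.034),'rear',f([[271,143],[411,157]],.034))
print('posts top front corners inner',f([[233,318],[407,345]],.043),'rear inner',f([[239,274],[404,299]],.043))
print('carton base front',f([[255,292],[397,310]],0))
"
```

```text
carton top front [[42.2, -31.4], [-45.0, -32.1]] rear [[43.8, -131.2], [-44.2, -132.4]]
posts top front corners inner [[47.2, 14.4], [-54.1, 19.0]] rear inner [[48.3, -18.0], [-49.5, -13.8]]
carton base front [[40.9, -38.9], [-46.4, -37.8]]
```

The carton is within about 1 mm of the gap's centre, and the posts give the same centre line. I'm pushing through.

>>> jog_arm(motion=[{"offset":[-3,0,0],"roll":0.003,"hand":40},{"offset":[-7,0,0],"roll":0.005,"hand":40},{"offset":[-11,0,0],"roll":0.005,"hand":40},{"offset":[-15,0,0],"roll":0.005,"hand":40},{"offset":[-19,0,0],"roll":0.005,"hand":40},{"offset":[-23,0,0],"roll":0.005,"hand":40},{"offset":[-27,0,0],"roll":0.005,"hand":40},{"offset":[-31,0,0],"roll":0.005,"hand":40},{"offset":[-35,0,0],"roll":0.005,"hand":40},{"offset":[-39,0,0],"roll":0.005,"hand":40},{"offset":[-43,0,0],"roll":0.005,"hand":40},{"offset":[-46,0,0],"roll":0.005,"hand":40},{"offset":[-46,0,0],"roll":0.005,"hand":40}])

```text
clock: 13.87
tool_pos: [0.5244, -0.0611, 0.0207]
orientation: [-180.0, 0.0, -95.8]
force: [-0.1, -0.3, -0.5]
opening: 0.0401
```

```bash
python3 -c "
from h import *
where(); s=shot('side','s8.png')
cv2.imwrite('pics/s8c.png',cv2.resize(s['img'][140:260,220:400,::-1],None,fx=4,fy=4,interpolation=cv2.INTER_CUBIC))"
```

```text
t 13.8667 gate pos [[ -1.1 -96.8]] z 0.0207 [-1.7997e+02  1.0000e-02 -9.5810e+01] 0.040094733023526806 [-0.1 -0.3 -0.5]
```

View pics/s8c.png

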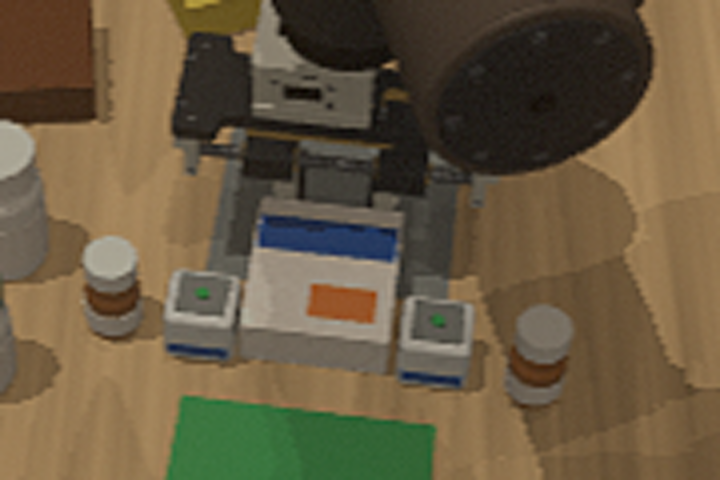

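The front of the carton is in the gap, with its edges at about cols 242 and 393 between the posts, and the forces are near zero. I'm carrying on.

>>> jog_arm(motion=[{"offset":[-4,0,0],"roll":0,"hand":40},{"offset":[-8,0,0],"roll":0,"hand":40},{"offset":[-12,0,0],"roll":0,"hand":40},{"offset":[-16,0,0],"roll":0,"hand":40},{"offset":[-20,0,0],"roll":0,"hand":40},{"offset":[-24,0,0],"roll":0,"hand":40},{"offset":[-28,0,0],"roll":0,"hand":40},{"offset":[-32,0,0],"roll":0,"hand":40},{"offset":[-36,0,0],"roll":0,"hand":40},{"offset":[-40,0,0],"roll":0,"hand":40},{"offset":[-44,0,0],"roll":0,"hand":40},{"offset":[-48,0,0],"roll":0,"hand":40},{"offset":[-52,0,0],"roll":0,"hand":40},{"offset":[-56,0,0],"roll":0,"hand":40},{"offset":[-60,0,0],"roll":0,"hand":40},{"offset":[-64,0,0],"roll":0,"hand":40},{"offset":[-68,0,0],"roll":0,"hand":40},{"offset":[-72,0,0],"roll":0,"hand":40},{"offset":[-76,0,0],"roll":0,"hand":40},{"offset":[-80,0,0],"roll":0,"hand":40}])

```text
clock: 15.58
tool_pos: [0.5322, 0.0182, 0.0206]
orientation: [180.0, -0.0, -95.8]
force: [0.2, -4.7, 3.6]
opening: 0.0402
```

```bash
python3 -c "
from h import *
where()"
```

```text
t 15.5833 gate pos [[ -1.3 -17.1]] z 0.0206 [179.99  -0.   -95.84] 0.04018578552161244 [ 0.2 -4.7  3.6]
```

>>> jog_arm(motion=[{"offset":[-4,0,0],"roll":0,"hand":40},{"offset":[-8,0,0],"roll":0,"hand":40},{"offset":[-12,0,0],"roll":0,"hand":40},{"offset":[-16,0,0],"roll":0,"hand":40},{"offset":[-20,0,0],"roll":0,"hand":40},{"offset":[-24,0,0],"roll":0,"hand":40},{"offset":[-28,0,0],"roll":0,"hand":40},{"offset":[-32,0,0],"roll":0,"hand":40},{"offset":[-36,0,0],"roll":0,"hand":40},{"offset":[-40,0,0],"roll":0,"hand":40},{"offset":[-44,0,0],"roll":0,"hand":40},{"offset":[-48,0,0],"roll":0,"hand":40},{"offset":[-52,0,0],"roll":0,"hand":40},{"offset":[-56,0,0],"roll":0,"hand":40},{"offset":[-60,0,0],"roll":0,"hand":40},{"offset":[-64,0,0],"roll":0,"hand":40},{"offset":[-68,0,0],"roll":0,"hand":40},{"offset":[-72,0,0],"roll":0,"hand":40},{"offset":[-75,0,0],"roll":0,"hand":40},{"offset":[-76,0,0],"roll":0,"hand":40}])

```text
clock: 17.25
tool_pos: [0.5401, 0.094, 0.0205]
orientation: [-180.0, 0.0, -95.8]
force: [-0.0, -4.4, 3.4]
opening: 0.0399
```

>>> jog_arm(motion=[{"offset":[3,0,0],"roll":0,"hand":40},{"offset":[8,0,-20],"roll":0,"hand":40},{"offset":[8,0,-60],"roll":0,"hand":40},{"offset":[8,0,-100],"roll":0,"hand":40},{"offset":[8,0,-140],"roll":0,"hand":40},{"offset":[40,0,-180],"roll":0,"hand":40},{"offset":[80,0,-200],"roll":0,"hand":40},{"offset":[120,0,-200],"roll":0,"hand":40},{"offset":[160,0,-200],"roll":0,"hand":40},{"offset":[200,0,-200],"roll":0,"hand":40},{"offset":[240,0,-200],"roll":0,"hand":40},{"offset":[280,0,-200],"roll":0,"hand":40},{"offset":[280,0,-200],"roll":0,"hand":40}])

```text
clock: 18.33
tool_pos: [0.5104, -0.1901, 0.2203]
orientation: [-180.0, -0.0, -96.1]
force: [0.7, 0.2, -0.3]
opening: 0.0399
```

```bash
python3 -c "
from h import *
where(); s=shot('top','t9.png'); s['hsv'][:, 270:]=0; carton_top(s)
cv2.imwrite('pics/t9c.png',cv2.resize(s['img'][120:310,70:330,::-1],None,fx=3,fy=3))"
```

```text
t 18.3333 gate pos [[  -2.1 -226.5]] z 0.2203 [-179.99   -0.    -96.09] 0.03990799646359432 [ 0.7  0.2 -0.3]
carton gate mm [  0.8 146.1] [89.1 52.9] ang 6.07
```

View pics/t9c.png

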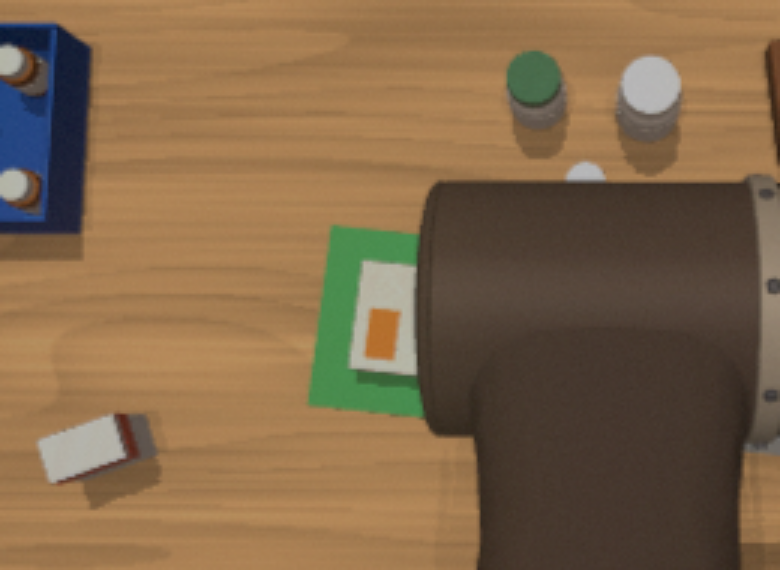

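The carton is on the green mat, but the arm hides part of it. I'm backing off further to check.

>>> jog_arm(motion=[{"offset":[40,0,0],"roll":0,"hand":40},{"offset":[80,0,0],"roll":0,"hand":40},{"offset":[120,0,0],"roll":0,"hand":40},{"offset":[160,0,0],"roll":0,"hand":40},{"offset":[200,0,0],"roll":0,"hand":40},{"offset":[240,0,0],"roll":0,"hand":40},{"offset":[240,0,0],"roll":0,"hand":40}])

```text
clock: 18.97
tool_pos: [0.4866, -0.4286, 0.2193]
orientation: [180.0, -0.0, -96.0]
force: [0.7, 0.6, 0.0]
opening: 0.0404
```

```bash
python3 -c "
from h import *
where(); s=shot('top','t10.png'); s['hsv'][:,248:]=0; carton_top(s)
a=cv2.imread('pics/top0.png').astype(int);b=cv2.imread('pics/t10.png').astype(int);d=abs(a-b).sum(2)
for n,(c,r,k) in dict(vf=(265,181,8),vn=(247,288,8),bt=(249,148,12),bw=(287,152,12),sb=(100,269,18),sp=(452,248,25)).items(): print(n,(d[r-k:r+k,c-k:c+k]>60).mean().round(3),end=' ')
a=cv2.imread('pics/side0.png').astype(int);b=shot('side')['img'][:,:,::-1].astype(int);d=abs(a-b).sum(2);print()
for n,(c,r,k) in dict(vf=(248,211,10),vn=(355,229,10),bt=(212,222,14),bw=(220,189,14),sb=(346,373,20),sp=(312,96,22)).items(): print(n,(d[r-k:r+k,c-k:c+k]>60).mean().round(3),end=' ')
"
```

```text
t 18.9667 gate pos [[  -1.9 -466.1]] z 0.2193 [ 1.7997e+02 -3.0000e-02 -9.6030e+01] 0.040361666102701324 [0.7 0.6 0. ]
carton gate mm [  1.4 119.2] [99.9 87.4] ang 89.88
vf 0.215 vn 0.207 bt 0.0 bw 0.243 sb 0.085 sp 0.942 
vf 0.0 vn 0.0 bt 0.0 bw 0.0 sb 0.0 sp 0.127
```

```bash
python3 -c "
from plant import order
print(order.close_job())"
```

```text
the job is handed in; nothing more can be done
None
```

The carton is on the green mat and the job is handed in, at about 19 s of the allowed 72 s. I squared it with three pushes from the sides, then pushed it straight through the gap from behind with both fingers. It was never gripped or lifted.

- **Carton, last top view:** its centre is 1.4 mm off the lane line and 119 mm past the gate, turned by about 0.1°. Every side is at least 24 mm inside the mat's edge.
- **Forces:** readings between moves stayed below about 6 N.
- **Bystanders, last side view:** the vials, bottles and small box look unchanged. About 13 % of the pixels around the spatula changed.
- **Top view disagreed:** it showed changed pixels at both vials, the white bottle, the small box and most of the spatula area. I put these, and the spatula pixels in the side view, down to the arm and its shadow and did not check further. The tool stayed about 0.2 m up near the spatula.

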